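# Free the jammed grinding-ball hopper

### The job

The fat ceramic cylinder has got stuck standing in the narrow opening of the wooden sorting hopper, so the two grinding balls behind it cannot roll out. Nudge the cylinder back up the sloping deck, about 10 cm from the opening, and leave it standing there in the hopper, so that both balls roll out and come to rest in the catch pan. Do not let the cylinder itself fall over or go out through the opening.

Things in the scene. Friction and masses are not known exactly. Their poses are not given: they have to be found in the camera images.
- hopper: Fixed plywood hopper. Origin on the table under mid-opening; x level, up the slope into the hopper; z up. Deck top z = 40 mm at x = 0, rising 10.5 per 100 mm, from x = -22 to the back board at 210. Opening 84 mm wide between cheeks at x = -20 to 2; funnel boards widen it to the side walls (y = +-110) at x = 80. Boards at most 98 mm above the table. Catch pan below the opening (x < -22).
- plug: The blocker: white ceramic cylinder, 54 mm across, 50 high, 0.4 kg, standing on the deck in the opening (x about 4 mm in the hopper's frame). Origin: centre of its underside; z its axis, leaning 6 degrees with the deck. It slides when pushed and stays where left on the slope. (A smaller 40 mm cylinder stands in the back corner: x 173, y 76, not in the way.)
- ball_a_center (a point): Centre of a white ceramic ball, 40 mm across, 0.12 kg, resting on the deck behind the cylinder on the hopper's +y side, against a funnel board; it rolls down the slope by itself once it has room.
- ball_b_center (a point): Centre of the other, identical ball, on the hopper's -y side. Both must end in the wooden catch pan: inside it spans x -128 to -22 and y -55 to 55 mm in the hopper's frame, floor 8 mm and rim 50 mm above the table; open above, so a finger can come down into it.
There are look-alikes about, which are no part of the job. What is shaped like the part that bears ball_a_center but black or red is not meant.

How it is judged (in metres and radians):
At the end, for the whole second after the job is handed in: The fat cylinder stands upright (within 15 degrees of vertical; the deck itself slopes 6) and at rest on the hopper's deck, its centre 70 to 190 mm up the slope from the opening, and both balls lie in the catch pan, nearly at rest (below 50 mm/s) (x of plug in the frame of hopper between 0.07 and 0.19 m and y of plug in the frame of hopper between -0.095 and 0.095 m and z of plug in the frame of hopper below 0.07 m and angle between plug's own z axis and vertical below 0.26 rad and linear speed of plug below 0.02 m/s and x of ball_a_center in the frame of hopper between -0.128 and -0.022 m and z of each of ball_a_center, ball_b_center in the frame of hopper below 0.042 m and y of ball_a_center in the frame of hopper between -0.055 and 0.055 m and x of ball_b_center in the frame of hopper between -0.128 and -0.022 m and y of ball_b_center in the frame of hopper between -0.055 and 0.055 m and linear speed of each of ball_a, ball_b below 0.05 m/s); the robot touches nothing.
It fails at once if the fat cylinder goes out through the opening (its centre more than 30 mm beyond it) (x of plug in the frame of hopper below -0.03 m).
It fails at once if the fat cylinder is tipped over (more than 35 degrees) (angle between plug's own z axis and vertical above 0.61 rad).
It also fails if it takes over 38 s, if anything falls off the work surface, if the arm or the gripper's body presses on something with over 40 N, if the wrist force passes 120 N, or if a joint passes its speed limit or range.

### The arm

A 7-joint arm with a two-finger parallel gripper is mounted at the origin on the work surface. World frame = base frame: x ahead of the robot, y to its left, z up, the work surface at z = 0. Lengths are in mm, angles in rad, forces in N, time in s.
With the tool pointing down it reaches from about 400 to 875 mm from the base axis. Payload 4.4 kg.
Tool frame: the origin (TCP) lies midway between the tips of the shut fingers; the grasp point (between the pads) lies 19 mm behind it; z points along the fingers, y is the line along which they close (so a half turn about z gives the same grasp; the last joint's range is limited). The gripper opens to 85 mm and grips with 20 to 120 N. Pads are 22 mm wide; open, the fingers measure 114 mm over their backs; the gripper's body (76 mm by 85 mm) begins 54 mm behind the grasp point. The pads swing forward as they close: fully open they stand 13 mm farther back than shut.
Start: joints at [-1.416, 0.628, 0.038, 1.517, -0.027, 0.996, -0.02], TCP at [142.331, 634.239, 231.313] pointing down, gripper open.
Joint ranges: [-3.06, 3.06], [-0.37, 2.12], [-1.25, 1.32], [0.18, 2.47], [-1.1, 4.24], [0.23, 1.98], [-2.94, 2.94]. Speed limits (rad/s): [2.57, 2.57, 3.14, 3.14, 3.14, 3.14, 3.14].

### API

Orientations are given as [roll, pitch, yaw] about the fixed x, y, z axes, in that order (R = Rz(yaw) Ry(pitch) Rx(roll)).
In Python, from cell import monitor, cams, ctrl gives the robot as it stands.
- The arm moves only by the tool drive_tool, never from a script. Its argument "motion" is a list of rows, each an object with "fingers": the opening, from 0 (shut) to 1 (fully open); "linear": the shift along the tool's x, y, z in m, a list of three; "twist": the turn about the tool's z in rad. In form: [{"fingers": fingers, "linear": [x, y, z], "twist": twist}, ...]. A call has 1 to 5 rows; each row shifts and turns the commanded pose from where the row before left it, along the tool's axes as they then stand; what a row does not reach is not made up. A row lasts 1/12 s, in which the tool goes at most 41.7 mm and 7.16 degrees, less where a joint would pass 70% of its speed; a pose out of reach is approached as far as the arm can. A call with a gripper value outside its range is refused whole. The fingers move at their own pace and stop on an object; the grip force is fixed at half the most. Time passes only in rows, so rows that do not move let the fingers close. It gives the time, the measured TCP pose, the force, the opening and the grip force at its end, in the units of the state.
- monitor.read_state(): the state, without advancing time (a new reading comes with each control period).
- cams.get_image(name): name is "scene" or "side" or "wrist"; returns a dict with "color" (400x640x3 uint8, blue, green, red), "K" (3x3 intrinsics, pixels), "R" (3x3) and "t" (3): a world point X has camera coordinates R X + t. Camera axes: x right, y down, z forward; pixel columns grow to the right and rows downward; lengths in mm; the calibration is good to about 2 mm. The wrist camera is an equidistant fisheye: a pixel r from the principal point sees the ray r / f radians off the axis. A picture is of the moment at which its call begins. There is no depth.
- ctrl.finish_job(): hands the job in; it is judged then, once.
The state is a dict: "clock": time; "qpos": joint angles; "qd": joint speeds; "tau": joint torques, N m; "eef_pos": TCP position; "tool_rot": TCP orientation; "force": force on the tool from outside, world axes, zero at the start; "torque": the same for the moment, N m; "width": finger opening in mm; "gripper_force": force on a finger pad.
Only numpy, scipy, OpenCV 4.12 (cv2) and the standard library are available. Lean on these libraries where they do the work, as an engineer would, in place of code of your own. Each camera call takes 0.05 s, during which the arm holds its last target. There are 200 camera calls.

## Working session

There is one attempt and no reset: what is moved stays moved. The work goes in short steps, Python scripts to look and compute and a tool call to move; the robot and the scene stay as the last step left them, time stands still between calls to the robot, and variables do not carry over. Pictures are saved under pics/ and viewed, at most 10 in all, crops included, and the job is handed in when it is done.

Besides the shell and the picture viewer there is one more tool, called as a command line: name --argument value ..., lists and objects as JSON in quotes. drive_tool: Moves the arm, as the interface text tells. Its arguments: {"type":"object","properties":{"motion":{"type":"array"}},"required":["motion"]}

```bash
mkdir -p pics; ls
python3 - <<'E'
from cell import monitor,cams
import cv2,numpy as np,pickle
s=monitor.read_state();print({k:np.round(s[k],3).tolist() if not isinstance(s[k],dict) else s[k] for k in s})
d={n:cams.get_image(n) for n in("scene","side","wrist")}
pickle.dump(d,open("v0.pkl","wb"))
for n in d: cv2.imwrite(f"pics/{n}0.png",d[n]["color"]); print(n,d[n]["K"].tolist(),np.round(d[n]["R"],3).tolist(),d[n]["t"])
E
```

```text
pics
{'clock': 0.0, 'qpos': [-1.416, 0.629, 0.038, 1.518, -0.027, 0.996, -0.02], 'qd': [-0.001, -0.001, 0.001, -0.001, 0.001, 0.001, -0.0], 'tau': [-0.0, -56.34, 1.226, -19.344, 0.011, 0.011, -0.0], 'eef_pos': [142.2, 633.601, 230.396], 'tool_rot': [-3.14, 0.0, 2.921], 'force': [-0.697, -0.538, -0.891], 'torque': [0.019, 0.015, 0.022], 'gripper_force': 0.0, 'width': 85.476}
scene [[507.6636119736997, 0.0, 321.38559353495543], [0.0, 507.6636119736997, 199.99217323423514], [0.0, 0.0, 1.0]] [[0.661, 0.751, 0.004], [0.51, -0.445, -0.736], [-0.551, 0.488, -0.677]] [-293.96603189 -225.5689261  1239.54921699]
side [[425.95719352228747, 0.0, 316.3322641325227], [0.0, 425.95719352228747, 201.0039664306146], [0.0, 0.0, 1.0]] [[-0.821, -0.57, 0.018], [-0.328, 0.447, -0.832], [0.466, -0.689, -0.554]] [396.79374391 232.5930381  429.75012796]
wrist [[309.70691628693146, 0.0, 316.959043998356], [0.0, 309.70691628693146, 197.5259961122291], [0.0, 0.0, 1.0]] [[0.219, 0.976, -0.002], [0.94, -0.211, 0.27], [0.263, -0.061, -0.963]] [-647.4529754   -35.13278178  379.15086036]
```

View pics/scene0.png

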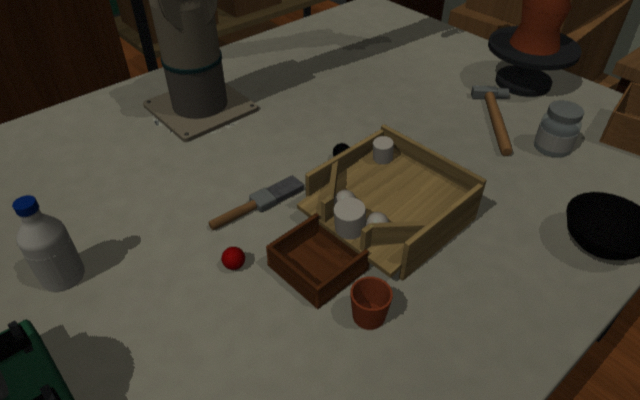

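View pics/side0.png

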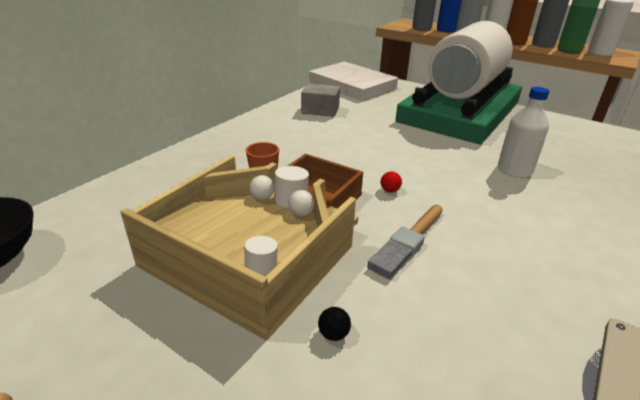

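The side view shows the fat white cylinder at (292,187) in the opening, the white balls at (262,188) and (302,203), and the small cylinder at (261,258). The black ball at (335,323) and the red ball at (391,182) lie outside the hopper, so they are look-alikes. In the scene view the plug is at (349,217) and the white balls at (345,198) and (377,222). I'll confirm this in one enlarged crop.

```bash
cat > h.py <<'E'
import cv2,numpy as np
def proj(c,X):
    p=(np.atleast_2d(X)@np.array(c["R"]).T+np.array(c["t"]))
    q=p@np.array(c["K"]).T
    return q[:,:2]/q[:,2:]
def tri(cs,ps):
    A=[];b=[]
    for c,p in zip(cs,ps):
        R=np.array(c["R"]);t=np.array(c["t"]);d=np.linalg.inv(c["K"])@[*p,1];d=R.T@d;d/=np.linalg.norm(d)
        P=np.eye(3)-np.outer(d,d);A.append(P);b.append(P@(-R.T@t))
    return np.linalg.lstsq(np.vstack(A),np.hstack(b),rcond=None)[0]
E
python3 - <<'E'
from h import *;import pickle
d=pickle.load(open("v0.pkl","rb"))
for n in("scene","side"):print(n,proj(d[n],[[142,634,231],[0,0,0],[300,600,0]]))
a=cv2.resize(d["scene"]["color"][115:315,255:495],None,fx=3.3,fy=3,interpolation=3)[:, :792]
a=cv2.resize(d["scene"]["color"][120:310,260:500],(720,570),interpolation=3)
b=cv2.resize(d["side"]["color"][135:325,120:370],(750,570),interpolation=3)
cv2.imwrite("pics/c1.png",a);cv2.imwrite("pics/c2.png",b)
E
```

```text
scene [[428.23881782 -33.74107592]
 [200.99032766 107.60928581]
 [453.07381347  73.93513936]]
side [[  791.98162312 -1507.91231838]
 [  709.62394357   431.54416013]
 [ -206.70955288  1299.313262  ]]
```

View pics/c1.png

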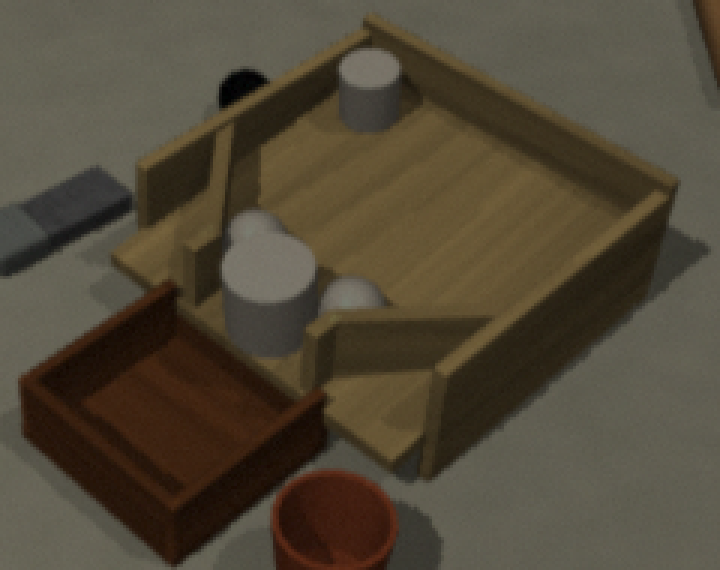

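View pics/c2.png

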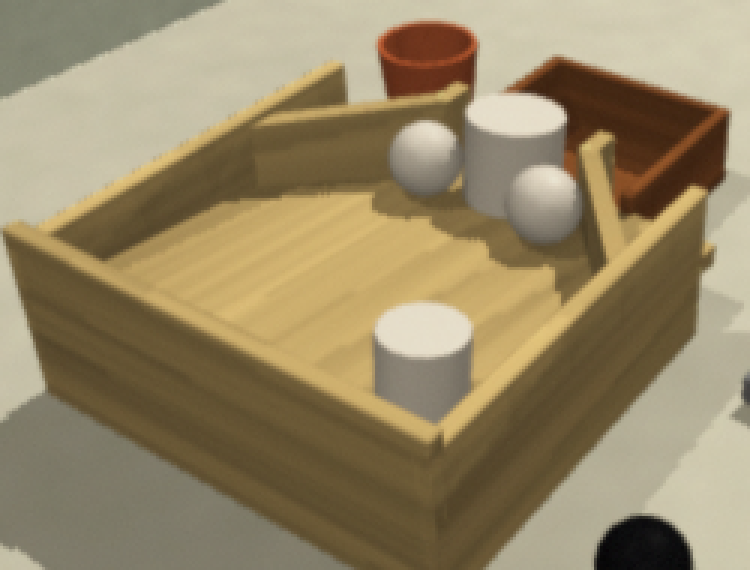

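View pics/wrist0.png

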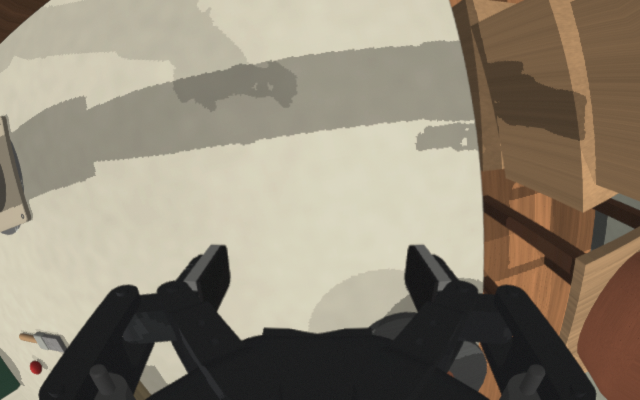

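The crop confirms the plug at scene (350,207), the balls at (346,199) and (378,222), and the small cylinder at (383,143), which marks the +y back corner. Next I triangulate them and fix the hopper frame.

Run:
```python
from h import *;import pickle
d=pickle.load(open("v0.pkl","rb"));cs=[d["scene"],d["side"]]
P={"plugtop":((269,262),(516,115)),"smalltop":((369,70),(423,331)),"ballA":((257,241),(543,204)),"ballB":((353,308),(425,158)),
"backR":((676,183),(5,228)),"backL":((368,17),(437,442)),"panL":((22,380),(728,112)),"panback":((324,398),(508,92))}
W={}
for k,(a,b) in P.items():
    ps=[(260+a[0]/3,120+a[1]/3),(120+b[0]/3,135+b[1]/3)]
    X=tri(cs,ps);e=[np.linalg.norm(proj(c,X)[0]-p) for c,p in zip(cs,ps)];W[k]=X;print(k,X.round(1),np.round(e,2))
# hopper frame: y from back board and x from small/plug
v=W["backL"]-W["backR"];y1=np.arctan2(-v[0],v[1])
m=W["smalltop"]-W["plugtop"];y2=np.arctan2(m[1],m[0])-np.arctan2(76,169)
print("yaw",y1,y2,np.linalg.norm(v),np.linalg.norm(m),np.hypot(76,169))
yaw=(y1+y2)/2
R=np.array([[np.cos(yaw),-np.sin(yaw)],[np.sin(yaw),np.cos(yaw)]])
o1=W["smalltop"][:2]-R@[173-4,76];
mb=((W["backL"]+W["backR"])/2)[:2]
print("o",o1,"back mid in hopper",R.T@(mb-o1))
for k in W: print(k,(R.T@(W[k][:2]-o1)).round(1))
from cell import monitor
s=monitor.read_state();print(s["tool_rot"],s["eef_pos"])
```

```text
plugtop [560.3 -40.   89.2] [0.55 0.58]
smalltop [478.1 127.3  95.4] [0.18 0.29]
ballA [522.9 -12.7  62.8] [0.6 0.7]
ballB [599.6 -10.6  63. ] [0.65 0.69]
backR [673.8 181.8  95.6] [0.08 0.12]
backL [434.6 171.2  94. ] [0.57 1.05]
panL [ 506.9 -176.    46.3] [0.84 0.79]
panback [622.1 -82.2  63.1] [12.09 11.1 ]
yaw 1.6151492202313444 1.6049038134360352 239.49106485576436 186.54483388494282 185.3024554613349
o [560.69358222 -38.54394865] back mid in hopper [215.14925883  -1.95350721]
plugtop [-1.4  0.4]
smalltop [169.  76.]
ballA [27.3 36.8]
ballB [ 26.4 -40. ]
backR [ 215.8 -121.7]
backL [214.5 117.8]
panL [-135.2   59.1]
panback [-46.  -59.7]
[-3.14014154e+00 -1.04028005e-05  2.92083936e+00] [142.19490814 633.77711256 230.59215313]
```

drive_tool --motion '[{"fingers":1,"linear":[0,0,0],"twist":-0.087},{"fingers":1,"linear":[0,0,0],"twist":-0.087},{"fingers":1,"linear":[0,0,0],"twist":-0.086},{"fingers":1,"linear":[-0.015,-0.025,0],"twist":0},{"fingers":1,"linear":[-0.018,-0.032,0],"twist":0}]'

```text
clock: 0.57
eef_pos: [175.2, 580.0, 230.5]
tool_rot: [3.14, -0.002, -3.097]
force: [1.1, -0.8, -0.3]
width: 85.3
gripper_force: 0.0
```

drive_tool --motion '[{"fingers":1,"linear":[-0.019,-0.034,0],"twist":0},{"fingers":1,"linear":[-0.019,-0.034,0],"twist":0},{"fingers":1,"linear":[-0.019,-0.034,0],"twist":0},{"fingers":1,"linear":[-0.019,-0.034,0],"twist":0},{"fingers":1,"linear":[-0.019,-0.034,0],"twist":0}]'

```text
clock: 0.98
eef_pos: [279.7, 410.6, 231.2]
tool_rot: [-3.141, -0.0, -3.102]
force: [0.5, 1.5, -0.3]
width: 85.2
gripper_force: 0.0
```

drive_tool --motion '[{"fingers":1,"linear":[-0.019,-0.034,0],"twist":0},{"fingers":1,"linear":[-0.019,-0.034,0],"twist":0},{"fingers":1,"linear":[-0.019,-0.034,0],"twist":0},{"fingers":1,"linear":[-0.019,-0.034,0],"twist":0},{"fingers":1,"linear":[-0.019,-0.034,0],"twist":0}]'

```text
clock: 1.4
eef_pos: [381.2, 244.5, 231.3]
tool_rot: [3.142, 0.0, -3.102]
force: [1.4, 0.0, 0.0]
width: 85.6
gripper_force: 0.0
```

drive_tool --motion '[{"fingers":1,"linear":[-0.018,-0.032,0],"twist":0},{"fingers":1,"linear":[-0.018,-0.032,0],"twist":0},{"fingers":1,"linear":[-0.018,-0.032,0],"twist":0},{"fingers":1,"linear":[-0.018,-0.032,0],"twist":0},{"fingers":1,"linear":[-0.018,-0.032,0],"twist":0}]'

```text
clock: 1.82
eef_pos: [477.4, 88.2, 231.3]
tool_rot: [3.142, -0.0, -3.102]
force: [0.7, -0.3, -0.6]
width: 85.5
gripper_force: 0.0
```

drive_tool --motion '[{"fingers":1,"linear":[-0.018,-0.032,0],"twist":0},{"fingers":1,"linear":[-0.018,-0.032,0],"twist":0},{"fingers":1,"linear":[-0.015,-0.025,0],"twist":0},{"fingers":1,"linear":[-0.01,-0.015,0],"twist":0},{"fingers":1,"linear":[0,0,0],"twist":0}]'

```text
clock: 2.23
eef_pos: [543.9, -16.7, 231.1]
tool_rot: [-3.139, 0.002, -3.109]
force: [0.5, 0.3, 0.2]
width: 85.3
gripper_force: 0.0
```

Run:
```python
from cell import monitor,cams
import cv2,numpy as np,pickle
s=monitor.read_state();print(s["eef_pos"],s["tool_rot"])
w=cams.get_image("wrist");pickle.dump((w,s),open("v1.pkl","wb"));cv2.imwrite("pics/w1.png",w["color"])
def fp(X):
    p=np.array(w["R"])@X+w["t"];a=np.arctan2(np.hypot(*p[:2]),p[2]);u=p[:2]/np.hypot(*p[:2])
    return (u*a*w["K"][0][0]+np.array(w["K"])[:2,2]).round(1)
print("plugtop",fp([560.3,-40,89.2]),"A",fp([522.9,-12.7,62.8]),"B",fp([599.6,-10.6,63]),"small",fp([478,127.3,95.4]),"tip",fp(np.array(s["eef_pos"])))
```

```text
[543.94858462 -16.68496993 231.07624316] [-3.13885210e+00  1.62216931e-03 -3.10911579e+00]
plugtop [294.2 201.8] A [323.6 159.8] B [322.8 230.7] small [470.  127.1] tip [319.9 251.8]
```

View pics/w1.png

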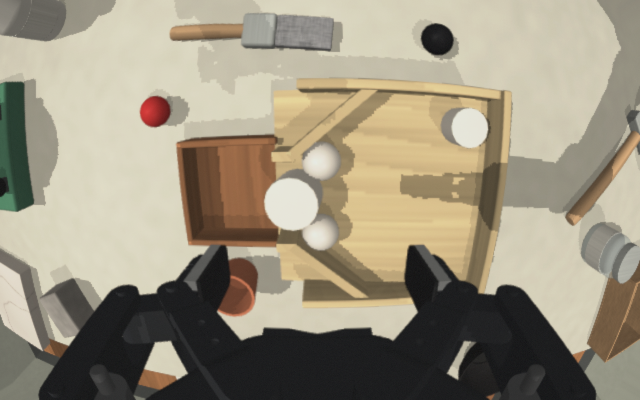

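The wrist view shows the plug top at (291,204) and the balls at (321,160) and (320,232), about 2 px from prediction. The gap between the balls is wide enough for a 22 mm finger, so I'll straddle the plug along hopper x, grip it low and move it up the deck. A vertical finger pushing would touch the leaning cylinder at its top rim and could tip it.

drive_tool --motion '[{"fingers":1,"linear":[-0.008,-0.012,0],"twist":0},{"fingers":1,"linear":[-0.008,-0.011,0.02],"twist":0},{"fingers":1,"linear":[0,0,0.03],"twist":0},{"fingers":1,"linear":[0,0,0.03],"twist":0},{"fingers":1,"linear":[0,0,0],"twist":0}]'

```text
clock: 2.7
eef_pos: [554.8, -32.9, 146.5]
tool_rot: [3.14, -0.01, -3.101]
force: [-0.3, 0.4, -0.4]
width: 85.2
gripper_force: 0.0
```

drive_tool --motion '[{"fingers":1,"linear":[0,0,0],"twist":0},{"fingers":1,"linear":[0,0,0],"twist":0}]'

```text
clock: 2.87
eef_pos: [559.7, -33.3, 152.5]
tool_rot: [3.141, 0.002, -3.101]
force: [-0.1, 0.6, 1.5]
width: 85.9
gripper_force: 0.0
```

drive_tool --motion '[{"fingers":1,"linear":[-0.001,-0.006,0],"twist":0},{"fingers":1,"linear":[0,0,0],"twist":0},{"fingers":1,"linear":[0,0,0],"twist":0},{"fingers":1,"linear":[0,0,0],"twist":0}]'

```text
clock: 3.2
eef_pos: [560.6, -40.1, 152.2]
tool_rot: [-3.142, 0.002, -3.103]
force: [-0.8, -0.2, -0.4]
width: 85.5
gripper_force: 0.0
```

drive_tool --motion '[{"fingers":1,"linear":[0,0,0.025],"twist":0},{"fingers":1,"linear":[0,0,0.025],"twist":0},{"fingers":1,"linear":[0,0,0],"twist":0},{"fingers":1,"linear":[0,0,0],"twist":0}]'

```text
clock: 3.53
eef_pos: [559.2, -39.8, 100.8]
tool_rot: [3.141, -0.003, -3.102]
force: [0.5, -0.5, 0.2]
width: 85.1
gripper_force: 0.0
```

drive_tool --motion '[{"fingers":1,"linear":[0,0,0.015],"twist":0},{"fingers":1,"linear":[0,0,0.015],"twist":0},{"fingers":1,"linear":[0,0,0.013],"twist":0},{"fingers":1,"linear":[0,0,0],"twist":0},{"fingers":1,"linear":[0,0,0],"twist":0}]'

```text
clock: 3.95
eef_pos: [560.6, -39.9, 59.3]
tool_rot: [-3.142, 0.001, -3.102]
force: [-0.3, -1.3, 0.9]
width: 85.9
gripper_force: 0.0
```

Run:
```python
from cell import monitor,cams
import cv2,numpy as np
s=monitor.read_state();print(s["eef_pos"],s["force"])
a=cams.get_image("side")["color"];b=cams.get_image("scene")["color"]
cv2.imwrite("pics/c3.png",np.hstack([cv2.resize(x,(400,300),interpolation=3) for x in(a[140:290,170:370],b[140:290,250:450])]))
```

```text
[560.62579918 -39.91908181  59.28171371] [-0.33011811 -1.34510305  0.9433659 ]
```

View pics/c3.png

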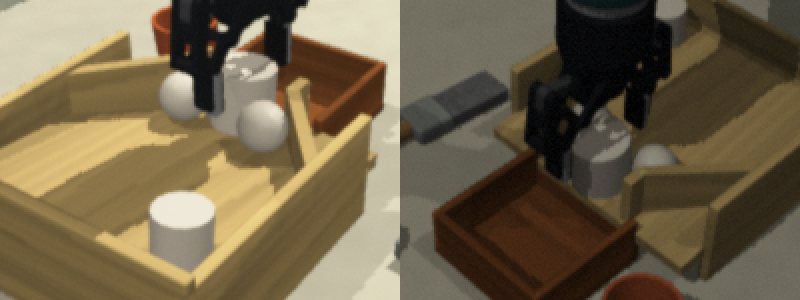

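The rear finger stands between the balls (side crop at 210,95) and the front finger over the pan (scene crop at 545,150), with the plug between them. I'll lower a little and close.

drive_tool --motion '[{"fingers":1,"linear":[0,0,0.005],"twist":0},{"fingers":0.6,"linear":[0,0,0],"twist":0},{"fingers":0.4,"linear":[0,0,0],"twist":0},{"fingers":0.4,"linear":[0,0,0],"twist":0},{"fingers":0.4,"linear":[0,0,0],"twist":0}]'

```text
clock: 4.47
eef_pos: [560.3, -40.2, 54.4]
tool_rot: [-3.141, 0.001, -3.103]
force: [-1.8, -0.7, 8.6]
width: 53.7
gripper_force: 60.6
```

drive_tool --motion '[{"fingers":0.4,"linear":[0,0,0],"twist":0},{"fingers":0.4,"linear":[0,0,0],"twist":0},{"fingers":0.4,"linear":[0,0,0],"twist":0}]'

```text
clock: 4.72
eef_pos: [560.2, -40.2, 54.4]
tool_rot: [-3.141, 0.001, -3.103]
force: [-1.8, -0.9, 7.0]
width: 53.9
gripper_force: 60.6
```

drive_tool --motion '[{"fingers":0.4,"linear":[0,0,-0.005],"twist":0},{"fingers":0.4,"linear":[0,0.01,-0.001],"twist":0},{"fingers":0.4,"linear":[0,0.01,-0.001],"twist":0},{"fingers":0.4,"linear":[0,0.01,-0.001],"twist":0},{"fingers":0.4,"linear":[0,0.01,-0.001],"twist":0}]'

```text
clock: 5.13
eef_pos: [558.0, 2.3, 62.0]
tool_rot: [3.141, -0.001, -3.101]
force: [-0.6, 0.8, -4.0]
width: 53.4
gripper_force: 62.4
```

drive_tool --motion '[{"fingers":0.4,"linear":[0,0.012,-0.0013],"twist":0},{"fingers":0.4,"linear":[0,0.012,-0.0013],"twist":0},{"fingers":0.4,"linear":[0,0.012,-0.0013],"twist":0},{"fingers":0.4,"linear":[0,0.012,-0.0013],"twist":0},{"fingers":0.4,"linear":[0,0.012,-0.0013],"twist":0}]'

```text
clock: 5.55
eef_pos: [556.0, 61.6, 68.9]
tool_rot: [3.141, -0.0, -3.102]
force: [0.3, -0.6, -4.9]
width: 53.2
gripper_force: 62.4
```

drive_tool --motion '[{"fingers":0.4,"linear":[0,0.01,-0.001],"twist":0},{"fingers":0.4,"linear":[0,0,0],"twist":0},{"fingers":0.4,"linear":[0,0,0],"twist":0},{"fingers":0.4,"linear":[0,0,0],"twist":0}]'

```text
clock: 5.88
eef_pos: [555.7, 69.1, 69.8]
tool_rot: [-3.141, -0.0, -3.103]
force: [0.4, 0.4, -4.1]
width: 53.2
gripper_force: 62.7
```

Run:
```python
from cell import monitor,cams
import cv2,numpy as np
s=monitor.read_state();print(s["eef_pos"],s["force"],s["width"])
a=cams.get_image("side")["color"];b=cams.get_image("scene")["color"]
cv2.imwrite("pics/c4.png",np.hstack([cv2.resize(x,(400,300),interpolation=3) for x in(a[140:290,170:370],b[140:290,250:450])]))
```

```text
[555.73686938  69.06689107  69.76819342] [ 0.42963547  0.40681866 -4.09631868] 53.23517861058855
```

View pics/c4.png

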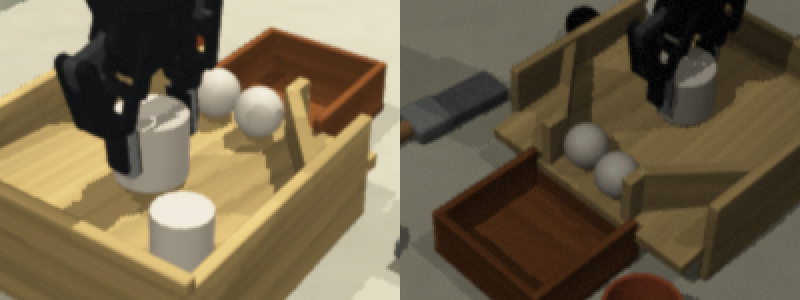

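Both balls have reached the mouth and are rolling towards the pan (scene crop at 585,145 and 615,175). The plug is held upright near x = 108 mm. Now I lower it onto the deck.

drive_tool --motion '[{"fingers":0.4,"linear":[0,0,0.002],"twist":0},{"fingers":0.4,"linear":[0,0,0.001],"twist":0},{"fingers":0.4,"linear":[0,0,0.001],"twist":0},{"fingers":0.4,"linear":[0,0,0],"twist":0},{"fingers":0.4,"linear":[0,0,0],"twist":0}]'

```text
clock: 6.4
eef_pos: [555.7, 69.3, 66.2]
tool_rot: [-3.141, -0.0, -3.103]
force: [-1.7, -1.4, 1.5]
width: 53.2
gripper_force: 64.2
```

drive_tool --motion '[{"fingers":0.66,"linear":[0,0,0],"twist":0},{"fingers":0.72,"linear":[0,0,0],"twist":0},{"fingers":0.8,"linear":[0,0,0],"twist":0},{"fingers":0.9,"linear":[0,0,0],"twist":0},{"fingers":1,"linear":[0,0,0],"twist":0}]'

```text
clock: 6.82
eef_pos: [556.0, 70.4, 65.9]
tool_rot: [3.141, 0.001, -3.102]
force: [-0.2, 0.2, -0.7]
width: 85.0
gripper_force: 0.0
```

drive_tool --motion '[{"fingers":1,"linear":[0,0,0],"twist":0},{"fingers":1,"linear":[0,0,0],"twist":0},{"fingers":1,"linear":[0,0,-0.01],"twist":0},{"fingers":1,"linear":[0,0,-0.015],"twist":0},{"fingers":1,"linear":[0,0,-0.02],"twist":0}]'

```text
clock: 7.23
eef_pos: [554.8, 69.9, 110.8]
tool_rot: [-3.141, -0.002, -3.102]
force: [0.9, 0.1, -0.1]
width: 85.5
gripper_force: 0.0
```

drive_tool --motion '[{"fingers":1,"linear":[0,0,-0.03],"twist":0},{"fingers":1,"linear":[0,0,-0.03],"twist":0},{"fingers":1,"linear":[0,0,-0.03],"twist":0},{"fingers":1,"linear":[0,0,-0.03],"twist":0},{"fingers":1,"linear":[0,0,0],"twist":0}]'

```text
clock: 7.65
eef_pos: [559.4, 70.4, 237.5]
tool_rot: [3.14, 0.012, -3.103]
force: [1.4, 0.2, -0.4]
width: 85.4
gripper_force: 0.0
```

Run:
```python
from cell import monitor,cams
import cv2,numpy as np
s=monitor.read_state();print(s["clock"],s["eef_pos"],s["force"],s["width"])
a=cams.get_image("side")["color"];b=cams.get_image("scene")["color"]
cv2.imwrite("pics/c5.png",np.hstack([cv2.resize(x,(400,300),interpolation=3) for x in(a[140:290,170:370],b[140:290,250:450])]))
```

```text
7.65 [559.41421568  70.35602179 237.4928502 ] [ 1.44511254  0.20703508 -0.39579225] 85.37824593156368
```

View pics/c5.png

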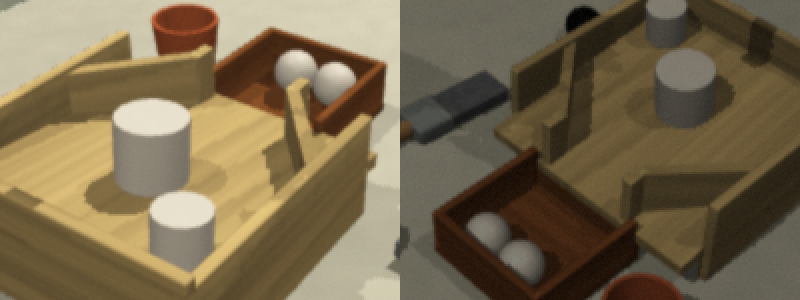

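Both balls are in the pan and the plug stands on the deck. I'll let it settle, check for motion and hand in.

drive_tool --motion '[{"fingers":1,"linear":[0,0,0],"twist":0},{"fingers":1,"linear":[0,0,0],"twist":0},{"fingers":1,"linear":[0,0,0],"twist":0},{"fingers":1,"linear":[0,0,0],"twist":0},{"fingers":1,"linear":[0,0,0],"twist":0}]'

```text
clock: 8.17
eef_pos: [555.4, 69.9, 230.0]
tool_rot: [-3.141, -0.002, -3.102]
force: [-0.1, -0.7, -0.0]
width: 85.3
gripper_force: 0.0
```

Run:
```python
from cell import monitor,cams,ctrl
import numpy as np
f=lambda:cams.get_image("scene")["color"][220:300,265:370].astype(int)
for k in range(4):
    a=f()
    for i in range(8): b=f()   # 0.4 s apart
    d=np.abs(a-b).max(2); n=(d>40).sum(); print(monitor.read_state()["clock"],n,d.max())
    if n==0 and k: print(ctrl.finish_job()); break
```

```text
8.6167 0 11
9.0667 0 11
the job is handed in; nothing more can be done
None
```

I handed the job in at about 9 s: the fat cylinder stands on the deck about 11 cm up from the opening, and both balls lie at rest in the catch pan; I gripped the cylinder and carried it a few millimetres above the deck rather than pushing it, because a push could have tipped it (no verdict was returned).

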